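# Unlatch the canister from the keeper hook

## Robot

A 6-joint arm with a two-finger parallel gripper is mounted at the origin on the work surface. World frame = base frame: x ahead of the robot, y to its left, z up, the work surface at z = 0. Lengths are in mm, angles in rad, forces in N, time in s.
With the tool pointing down it reaches from about 275 to 750 mm from the base axis. Payload 10.2 kg.
Tool frame: the origin (TCP) lies between the finger pads; the fingertips stand 11 mm ahead of it and the grasp point (between the pads) lies 8 mm behind it; z points along the fingers, y is the line along which they close (so a half turn about z gives the same grasp; the last joint's range is limited). The gripper opens to 85 mm and grips with 20 to 120 N. Pads are 22 mm wide; open, the fingers measure 114 mm over their backs; the gripper's body (76 mm by 85 mm) begins 54 mm behind the grasp point. The pads swing forward as they close: fully open they stand 13 mm farther back than shut.
Start: joints at [-1.405, 0.313, 1.498, -0, 1.331, -0.223], TCP at [199.004, -485.828, 242.294] pointing down, gripper open.
Joint ranges: [-2.94, 2.94], [-0.97, 2.17], [0.19, 2.56], [-1.23, 4.37], [0.02, 3.11], [-2.88, 2.88]. Speed limits (rad/s): [2.39, 2.39, 3.01, 3.14, 3.14, 3.14].

## Interface

Orientations are given as a unit quaternion [w, x, y, z].
In Python, from rig import sense, eyes, finish_job gives the robot as it stands.
- The arm moves only by the shell command python3 -m jog 'ROWS' [FORCE]. ROWS is JSON, a list of rows, each a list of 7 numbers: the shift along the tool's x, y, z in m, then the turn, a rotation vector about the tool's x, y, z in rad, then the finger opening in m, from 0 to 0.0854. In form: [[dx, dy, dz, rx, ry, rz, gripper], ...]. A call has 1 to 5 rows; each row shifts and turns the commanded pose from where the row before left it, along the tool's axes as they then stand; what a row does not reach is not made up. A row lasts 1/10 s, in which the tool goes at most 50 mm and 8.59 degrees, less where a joint would pass 70% of its speed; a pose out of reach is approached as far as the arm can. A call is refused whole if a number of a shift passes 0.05 or a number of a turn 0.15, either way. A call with a gripper value outside its range is refused whole. The fingers move at their own pace and stop on an object; FORCE is the grip in N (left out, the last holds). Time passes only in rows, so rows that do not move let the fingers close. It gives the time, the measured TCP pose, the force, the opening and the grip force at its end, in the units of the state.
- sense(): the state, without advancing time (a new reading comes with each control period).
- eyes.capture(name): name is "scene" or "top" or "wrist"; returns the picture (480x640x3 uint8, red, green, blue); there is no depth.
- eyes.calibration(name): a dict with "fx", "fy", "cx", "cy" (pixels), "dist" ([k1, k2, p1, p2, k3] as OpenCV has them; the pictures are not rectified), "cam_to_world" (4x4, takes a point from camera to world coordinates); the wrist camera has in their place "mount" (4x4, takes a point from camera to tool coordinates, whose origin is the TCP and whose axes are the flange's). Camera axes: x right, y down, z forward; pixel columns grow to the right and rows downward; lengths in mm; the calibration is good to about 2 mm. A picture is of the moment at which its call begins: read the wrist's pose just before it. calibration takes no time and is no camera call.
- finish_job(): hands the job in; it is judged then, once.
The state is a dict: "time_s": time; "joints": joint angles; "dq": joint speeds; "tau": joint torques, N m; "eef_pos": TCP position; "ee_rot": TCP orientation; "force": force on the tool from outside, world axes, zero at the start; "wrist_torque": the same for the moment, N m; "grip_width": opening from 0.0 (shut) to 1.0 (fully open); "grip_force": force on a finger pad.
Only numpy, scipy, OpenCV 4.12 (cv2) and the standard library are available. Lean on these libraries where they do the work, as an engineer would, in place of code of your own. Each camera call takes 0.05 s, during which the arm holds its last target. There are 200 camera calls.

## Task

The steel instrument canister hangs on the hook stand with its crossbar shut in by a sprung keeper. Take the canister by the tab on top, push it back against the keeper until you feel the keeper stop, lift the crossbar out through the open throat without forcing anything (20 N at most against the hook), and draw the canister forward off the hook. Then stand it upright and wholly on the round pad in the tray, setting it down gently, let go and draw clear, and leave the jars and the slide box beside it where they are.

Things in the scene. Friction and masses are not known exactly. Their poses are not given: they have to be found in the camera images.
- canister: Steel instrument canister, 200 to 330 g, hanging upright in the hook. Origin: centre of its underside, z up, x as the hook's x at the start. A round pot 50 mm across (lid band 52), 60 high; from its lid a flat neck, 7 mm thick (x), 20 wide (y), rises from 60 to 126 mm and carries the crossbar and the tab. Origin 40 mm above the table while it hangs.
- crossbar (a point): Middle of the canister's crossbar: a 10 mm round bar, 60 mm long along y, through the neck 110 mm above the canister's origin. At the start it lies on the prongs, axis 150 mm above the table, at x = -10 to -5 mm in the hook's frame, under the lip, not touching the keeper.
- tab (a point): Middle of the grip tab on top of the neck, 148 mm above the canister's origin: 10 mm thick (x), 22 wide (y), from 124 to 164 mm. Take it from above with the fingers closing along x (on its broad faces), firmly (60 to 100 N), fingertips at least 129 mm above the canister's origin, so that they clear the hook (its top is 124 mm above that origin at the start).
- hook: Steel hook stand, fixed. Origin: on the table under the prongs' middle line; z up; x level, from the nose (robot's side) to the post, the way the keeper is pushed. Base plate 10 mm thick, x -40 to 110 mm, 110 wide; post 18 mm thick at x = 78. Nothing of it is higher than 164 mm. Over 20 N between canister and hook, in pushing or lifting, damages it.
- prongs (a point): Top of the two level prongs (145 mm up, hook x = 0, y = 0). Each is 10 mm wide, at y = -20 and +20 mm, 8 thick, from x = -22 to the post, with an upturned nose at x = -22 to -16. The neck fits in the 30 mm gap; the pot does not and stays below: once out of the throat, with the bar 21 to 34 mm higher than it hung, draw the canister along -x by 110 mm or more, then raise it.
- lip (a point): Nominal edge of the lip, top side: two steel strips over the crossbar, from the nose back to about x = +14 mm in the hook's frame, underside 160, top 164 mm up (so the bar has 5 mm of play upwards under it). Lip and keeper are one unit, clamped up to 11 mm either way along x; this is not measured. At the keeper's stop a crossbar touching the keeper has 2.5 mm free from the lip's edge.
- throat (a point): Nominal middle of the keeper's front face, closed, 150 mm up; really up to 11 mm off along x. The keeper, a block 56 mm wide, shuts the throat behind the lip. It slides along +x only, 14.5 mm to a hard stop; spring 3 N at first, 7 N at the stop. Pushed with the crossbar, force climbs slowly to 7 N, then steeply: that is the stop. Released, it springs back.
- pad: Round flat black rubber pad, 80 mm across, 4 mm thick, fixed on the floor of the tray in one of its halves (which half varies). Origin: centre of its underside; its top is 8 mm above the table.
- tray: Aluminium tray, fixed, 130 mm along its x, 240 along its y, 22 high, walls and floor 4 mm, open at the top. Origin: centre of its underside. Its two places lie at y = +58 and -58 mm, the pad on one, a closed jar on the other. Tray and hook stand to the robot's left and right, either way round.
- pot: closed jar, 56 mm across, 55 high, standing in the other half of the tray; a bystander. Origin: centre of its underside
- jar: closed jar, 48 mm across, 75 high, standing beside the hook stand; a bystander. Origin: centre of its underside
- slidebox: grey plastic slide box 85 x 35 x 30 mm lying beside the hook stand; a bystander. Origin: centre of its underside

How it is judged:
By the outcome, as a careful person would: the job done as asked, in the order asked, and still so for the second after the job is handed in, with the robot touching nothing.
It also fails if it takes over 51 s, if anything falls off the work surface, if the arm or the gripper's body presses on something with over 40 N, if the wrist force passes 120 N, or if a joint passes its speed limit or range.

## Working session

There is one attempt and no reset: what is moved stays moved. The work goes in short steps, Python scripts to look and compute and a shell command to move; the robot and the scene stay as the last step left them, time stands still between calls to the robot, and variables do not carry over. Pictures are saved under pics/ and viewed, at most 10 in all, crops included, and the job is handed in when it is done.

```bash
mkdir -p pics
cat > h.py <<'E'
import numpy as np, cv2
from rig import sense, eyes, finish_job
from scipy.spatial.transform import Rotation as R
def cam(n,s=None):
    c=eyes.calibration(n)
    K=np.array([[c['fx'],0,c['cx']],[0,c['fy'],c['cy']],[0,0,1.]]);d=np.array(c['dist'],float)
    if 'cam_to_world' in c: T=np.array(c['cam_to_world'])
    else:
        q=s['ee_rot'];T=np.eye(4);T[:3,:3]=R.from_quat([q[1],q[2],q[3],q[0]]).as_matrix();T[:3,3]=s['eef_pos'];T=T@np.array(c['mount'])
    return K,d,T
def ray(C,uv):
    K,d,T=C
    p=cv2.undistortPoints(np.array(uv,float).reshape(-1,1,2),K,d).reshape(-1,2)
    return T[:3,3],np.c_[p,np.ones(len(p))]@T[:3,:3].T
def onz(C,uv,z):
    o,v=ray(C,uv);return o+v*((z-o[2])/v[:,2])[:,None]
def proj(C,P):
    K,d,T=C;Ti=np.linalg.inv(T)
    return cv2.projectPoints(np.array(P,float).reshape(-1,3),cv2.Rodrigues(Ti[:3,:3])[0],Ti[:3,3],K,d)[0].reshape(-1,2)
E
python3 - <<'E'
from h import *
s=sense();print({k:np.round(v,3) for k,v in s.items()})
for n in ('scene','top'):
    im=eyes.capture(n);cv2.imwrite(f'pics/{n}0.png',im[:,:,::-1]);print(n,np.round(cam(n)[2],2).tolist(),eyes.calibration(n)['fx'])
E
```

```text
{'time_s': np.float64(0.0), 'joints': array([-1.405,  0.313,  1.498, -0.   ,  1.331, -0.223]), 'dq': array([-0.   ,  0.001,  0.   ,  0.002, -0.001, -0.   ]), 'tau': array([ 0.0000e+00, -4.1227e+01, -2.5974e+01, -0.0000e+00,  4.0000e-03,
       -0.0000e+00]), 'eef_pos': array([ 198.948, -485.587,  241.742]), 'ee_rot': array([-0.001,  0.981,  0.193,  0.   ]), 'force': array([-0.947, -0.628,  0.638]), 'wrist_torque': array([-0.004, -0.012, -0.005]), 'grip_force': np.float64(0.0), 'grip_width': np.float64(1.003)}
scene [[0.23, 0.7, -0.67, 1249.9], [0.97, -0.15, 0.17, -158.96], [0.02, -0.69, -0.72, 867.66], [0.0, 0.0, 0.0, 1.0]] 597.9925373612355
top [[-0.02, -1.0, 0.09, 477.77], [-1.0, 0.02, -0.03, 26.8], [0.03, -0.09, -1.0, 893.38], [0.0, 0.0, 0.0, 1.0]] 440.92819731162524
```

View pics/scene0.png

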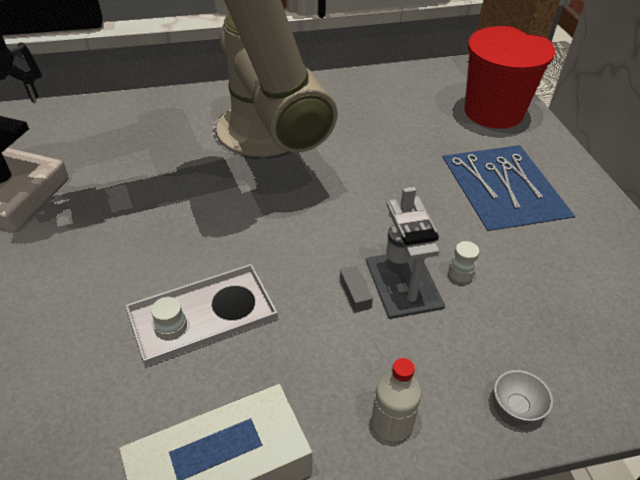

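View pics/top0.png

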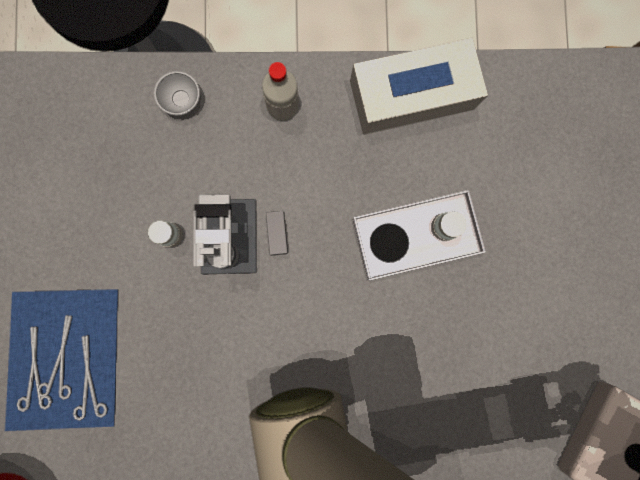

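The pictures show the hook stand on the robot's left (top image about 215,235), with the slide box at (277,232) and the jar at (165,234). The tray is at (420,235), its pad at (390,242) and its pot at (452,226). Next I'll enlarge the hook in both views.

Run:
```python
from h import *
a=cv2.imread('pics/top0.png')[185:285,180:290];b=cv2.imread('pics/scene0.png')[180:320,350:460]
a=cv2.resize(a,None,fx=4.0,fy=4.0,interpolation=cv2.INTER_CUBIC);b=cv2.resize(b,None,fx=3.2,fy=3.2,interpolation=cv2.INTER_CUBIC)
c=np.zeros((450,800,3),np.uint8);c[:a.shape[0],:440]=a;c[:b.shape[0],445:445+b.shape[1]]=b[:,:355]
cv2.imwrite('pics/c1.png',c)
C=cam('top');im=cv2.imread('pics/top0.png')
# pad: black blob
g=im.max(2);m=((g<40)).astype(np.uint8);n,l,st,ce=cv2.connectedComponentsWithStats(m)
for i in range(1,n):
    if 100<st[i,4]<5000: print(st[i],ce[i],onz(C,[ce[i]],8).round(1), )
# base plate corners
print(onz(C,[(203,273),(256,273),(257,199)],10).round(1))
```

```text
[152  35  30  16 158] [166.16455696  44.28481013] [[958.8 306.7   8. ]]
[ 371  224   37   38 1038] [388.86705202 242.37090559] [[ 540.5 -141.1    8. ]]
[256 388  78  29 597] [296.5041876  396.14237856] [[244.5  50.2   8. ]]
[625 444  15  29 344] [632.99127907 456.70930233] [[ 117.5 -596.9    8. ]]
[[486.7 231.1  10. ]
 [484.4 126.8  10. ]
 [633.2 123.5  10. ]]
```

View pics/c1.png

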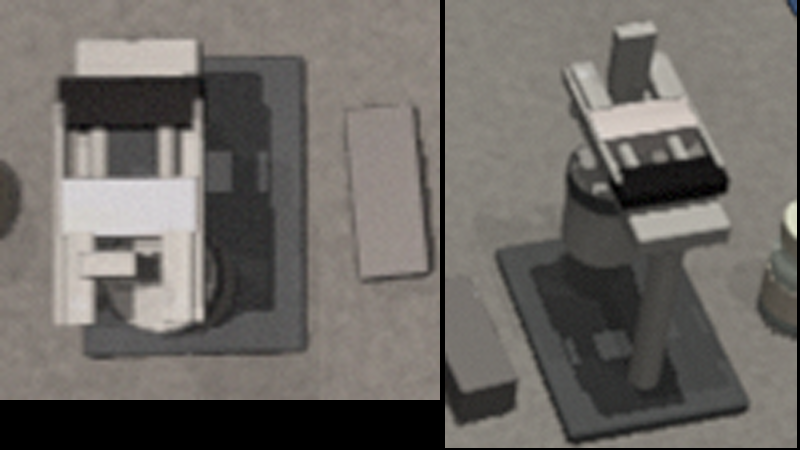

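Enlarged, the tab top is at top-picture (207,251) and scene-picture (409,189). It stands in front of the white keeper, and the base plate's right edge runs from (256,273) to (257,199), which comes to 149 mm and matches. I'll cross the two rays on the tab and work out the pose.

Run:
```python
from h import *
C=cam('top');S=cam('scene')
k=lambda u,v:(180+u/4,185+v/4)
print('tab',onz(C,[k(106,264),k(80,264),k(134,264),k(106,276),k(106,252)],204).round(1).tolist(),onz(S,[(409.4,189.4)],204).round(1))
e=np.array([148.8,-3.3])/np.hypot(148.8,3.3);n=np.array([-e[1],e[0]])
o=np.array([484.4,126.8])+40*e+55*n;print(o,e)
for nm,P in dict(nosefront=(-22,0,145),keep=(14,0,164)).items():
    w=np.r_[o+P[0]*e+P[1]*n,P[2]];print(nm,w.round(1),(proj(C,w)-[180,185])*4)
h=onz(C,[k(60,180),k(200,180),k(60,235),k(200,235)],164)[:,:2]-o
print('white strip hook xy',np.c_[h@e,h@n].round(1).tolist())
print('tray corners',onz(C,[(369,278),(484,251),(468,192),(355,217)],22).round(1).tolist())
im=cv2.imread('pics/top0.png')
T=cam('top');print('slide',onz(T,[(277,232)],30).round(0),'jar',onz(T,[(161,233)],75).round(0),'pot',onz(T,[(452,224)],55).round(0))
```

```text
tab [[518.6, 181.0, 204.0], [518.8, 191.0, 204.0], [518.4, 170.2, 204.0], [514.0, 181.0, 204.0], [523.3, 181.0, 204.0]] [[525.  180.6 204. ]]
[525.60962508 180.89960074] [ 0.99975417 -0.02217197]
nosefront [503.6 181.4 145. ] [[136.59098028 307.3610077 ]]
keep [539.6 180.6 164. ] [[128.97237733 218.39925623]]
white strip hook xy [[29.8, 28.5], [30.0, -28.7], [7.1, 27.9], [7.2, -29.2]]
tray corners [[469.8, -96.6, 22.0], [518.7, -327.7, 22.0], [638.2, -301.9, 22.0], [591.6, -72.4, 22.0]]
slide [[564.  83.  30.]] jar [[561. 293.  75.]] pot [[ 570. -255.   55.]]
```

```bash
cat > plan.py <<'E'
import sys,json
from h import *
def plan(tgt,yaw,N,pos=None,q=None):
    """rows (mm & mrad rounded) from the present pose to tgt, tool x at yaw (deg), tool down"""
    s=sense();p=np.array(pos if pos is not None else s['eef_pos']);q=s['ee_rot']
    r=R.from_quat([q[1],q[2],q[3],q[0]])
    t=R.from_matrix(np.array([[np.cos(yaw*np.pi/180),np.sin(yaw*np.pi/180),0],[np.sin(yaw*np.pi/180),-np.cos(yaw*np.pi/180),0],[0,0,-1]]).T)
    d=(np.array(tgt)-p)/N; w=(r.inv()*t).as_rotvec()/N
    for i in range(N):
        print(np.round((r*R.from_rotvec(w*i)).inv().apply(d),1),end=' ')
    print('\nturn/row',w.round(4))
def show(): 
    s=sense();q=s['ee_rot'];r=R.from_quat([q[1],q[2],q[3],q[0]]).as_matrix()
    print('t',round(s['time_s'],2),'p',np.round(s['eef_pos'],1),'xyaw',round(np.degrees(np.arctan2(r[1,0],r[0,0])),2),'F',np.round(s['force'],1),'w',round(s['grip_width'],3),'g',s['grip_force'])
E
python3 -c "
from plan import *
plan((505,181,290),88.73,16)"
```

```text
[ 33.5 -31.3  -3. ] [ 35.7 -28.8  -3. ] [ 37.7 -26.1  -3. ] [ 39.5 -23.3  -3. ] [ 41.  -20.4  -3. ] [ 42.4 -17.4  -3. ] [ 43.6 -14.3  -3. ] [ 44.5 -11.1  -3. ] [45.2 -7.8 -3. ] [45.6 -4.5 -3. ] [45.8 -1.2 -3. ] [45.8  2.1 -3. ] [45.5  5.4 -3. ] [45.   8.7 -3. ] [44.3 11.9 -3. ] [43.3 15.1 -3. ] 
turn/row [-0.0001 -0.0001 -0.0725]
```

```bash
python3 -m jog '[[0.0335,-0.0313,-0.003,0,0,-0.0725,0.0854],[0.0357,-0.0288,-0.003,0,0,-0.0725,0.0854],[0.0377,-0.0261,-0.003,0,0,-0.0725,0.0854],[0.0395,-0.0233,-0.003,0,0,-0.0725,0.0854],[0.041,-0.0204,-0.003,0,0,-0.0725,0.0854]]'
python3 -m jog '[[0.0424,-0.0174,-0.003,0,0,-0.0725,0.0854],[0.0436,-0.0143,-0.003,0,0,-0.0725,0.0854],[0.0445,-0.0111,-0.003,0,0,-0.0725,0.0854],[0.0452,-0.0078,-0.003,0,0,-0.0725,0.0854],[0.0456,-0.0045,-0.003,0,0,-0.0725,0.0854]]'
python3 -m jog '[[0.0458,-0.0012,-0.003,0,0,-0.0725,0.0854],[0.0458,0.0021,-0.003,0,0,-0.0725,0.0854],[0.0455,0.0054,-0.003,0,0,-0.0725,0.0854],[0.045,0.0087,-0.003,0,0,-0.0725,0.0854],[0.0443,0.0119,-0.003,0,0,-0.0725,0.0854]]'
python3 -m jog '[[0.0433,0.0151,-0.003,0,0,-0.0725,0.0854],[0,0,0,0,0,0,0.0854],[0,0,0,0,0,0,0.0854]]'
python3 - <<'E'
from plan import *
show();s=sense();im=eyes.capture('wrist');cv2.imwrite('pics/w1.png',im[:,:,::-1])
C=cam('wrist',s)
print(C[2].round(2).tolist(),proj(C,[[518.5,181,204],[525.6,180.9,10]]).round(0))
E
```

```text
time_s: 0.6
eef_pos: [295.0, -275.7, 257.2]
ee_rot: [-0.0, 0.93, 0.368, -0.0]
force: [0.8, -0.2, -0.2]
grip_width: 1.0
grip_force: 0.0
time_s: 1.1
eef_pos: [390.7, -67.3, 272.4]
ee_rot: [0.0, 0.848, 0.53, 0.0]
force: [1.1, -1.1, -0.1]
grip_width: 0.999
grip_force: 0.0
time_s: 1.6
eef_pos: [486.3, 141.2, 287.2]
ee_rot: [-0.0, 0.739, 0.674, -0.0]
force: [0.3, -0.5, 0.5]
grip_width: 0.998
grip_force: 0.0
time_s: 1.9
eef_pos: [504.9, 181.3, 289.6]
ee_rot: [-0.0, 0.714, 0.7, -0.001]
force: [0.8, -1.0, 0.5]
grip_width: 1.0
grip_force: 0.0
t 1.9 p [504.9 181.3 289.6] xyaw 88.8 F [ 0.8 -1.   0.5] w 1.0 g 0.0
[[1.0, -0.02, -0.01, 506.65], [-0.02, -0.95, -0.3, 259.86], [-0.0, 0.3, -0.95, 421.86], [0.0, 0.0, 0.0, 1.0]] [[338. 251.]
 [335. 197.]]
```

View pics/w1.png

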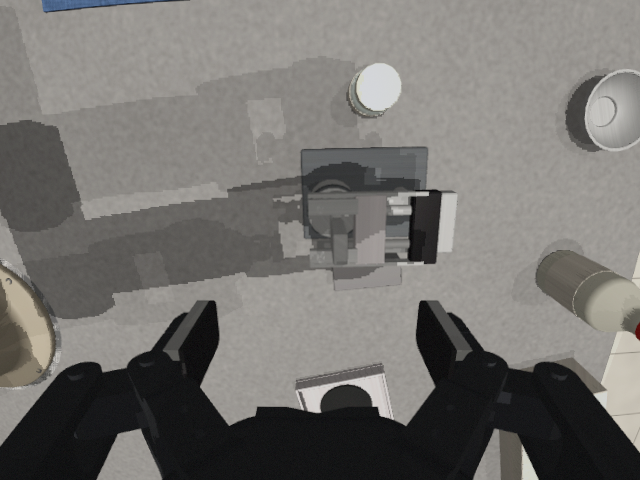

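The wrist view puts the centre of the tab's top at about (339,251), against a predicted (338,251), so the estimate holds. The fingers straddle it clear of the hook. I'll check the hook's yaw from the base plate's far edge and then descend.

```bash
python3 - <<'E'
from plan import *
C=cam('wrist',sense())
P=onz(C,[(302,149),(427,148),(302,238)],10);print(P.round(1),np.degrees(np.arctan2(*(P[1]-P[0])[1::-1])))
print(onz(C,[(332,252),(347,251)],204).round(1))
plan((518.5,181,184),88.73,5)
E
python3 -m jog '[[0,0.0136,0.02,0,0,0,0.0854],[0,0,0.03,0,0,0,0.0854],[0,0,0.025,0,0,0,0.0854],[0,0,0.02,0,0,0,0.0854],[0,0,0.0106,0,0,0,0.0854]]'
python3 -m jog '[[0,0,0,0,0,0,0.04],[0,0,0,0,0,0,0.03]]' 70
python3 -c "
from plan import *
show()"
```

```text
[[488.3 237.   10. ]
 [634.2 235.5  10. ]
 [484.5 128.5  10. ]] -0.5871889195921485
[[514.7 179.7 204. ]
 [524.8 180.1 204. ]]
[ 0.2  2.7 21.2] [ 0.2  2.7 21.2] [ 0.2  2.7 21.2] [ 0.2  2.7 21.2] [ 0.2  2.7 21.2] 
turn/row [-0.0002  0.0001 -0.    ]
time_s: 2.45
eef_pos: [518.0, 179.1, 183.3]
ee_rot: [-0.001, 0.716, 0.699, -0.001]
force: [0.2, 0.4, 0.3]
grip_width: 1.001
grip_force: 0.0
time_s: 2.65
eef_pos: [519.1, 180.1, 185.7]
ee_rot: [0.0, 0.715, 0.699, 0.001]
force: [0.5, 0.1, -0.2]
grip_width: 0.69
grip_force: 0.0
t 2.65 p [519.1 180.1 185.7] xyaw 88.69 F [ 0.5  0.1 -0.2] w 0.69 g 0.0
```

```bash
python3 -m jog '[[0,0.001,0.001,0,0,0,0.02],[0,0,0,0,0,0,0.014],[0,0,0,0,0,0,0.006],[0,0,0,0,0,0,0],[0,0,0,0,0,0,0]]' 70
python3 -m jog '[[0,0,0,0,0,0,0],[0,0,0,0,0,0,0],[0,0,0,0,0,0,0]]'
python3 - <<'E'
from plan import *
show()
for i in range(4):show()
im=eyes.capture('wrist')[150:330,220:480];cv2.imwrite('pics/w2.png',cv2.resize(im[:,:,::-1],None,fx=3,fy=3))
E
```

```text
time_s: 3.15
eef_pos: [519.9, 180.5, 184.2]
ee_rot: [0.0, 0.715, 0.699, 0.0]
force: [0.1, -0.1, 3.6]
grip_width: 0.107
grip_force: 68.3
time_s: 3.45
eef_pos: [519.9, 180.5, 184.2]
ee_rot: [0.0, 0.715, 0.699, 0.0]
force: [-0.6, -0.3, 5.5]
grip_width: 0.106
grip_force: 68.4
t 3.45 p [519.9 180.5 184.2] xyaw 88.74 F [-0.6 -0.3  5.5] w 0.106 g 68.41946840286255
t 3.45 p [519.9 180.5 184.2] xyaw 88.74 F [-0.6 -0.3  5.5] w 0.106 g 68.41946840286255
t 3.45 p [519.9 180.5 184.2] xyaw 88.74 F [-0.6 -0.3  5.5] w 0.106 g 68.41946840286255
t 3.45 p [519.9 180.5 184.2] xyaw 88.74 F [-0.6 -0.3  5.5] w 0.106 g 68.41946840286255
t 3.45 p [519.9 180.5 184.2] xyaw 88.74 F [-0.6 -0.3  5.5] w 0.106 g 68.41946840286255
```

View pics/w2.png

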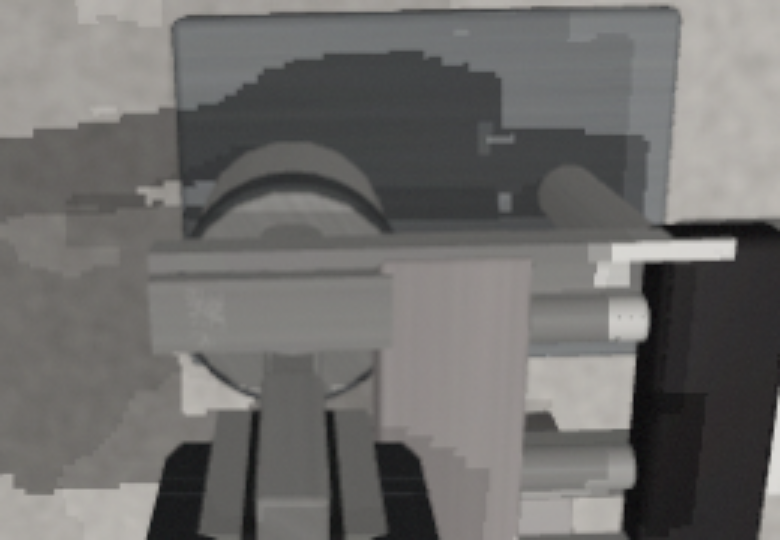

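The grip is sound (opening 0.106, 68 N) and the tab sits squarely between the pads. The 5.5 N upward force means closing pressed the bar down onto the prongs, so I'll lift slightly to relieve it and then push toward the keeper.

```bash
python3 -m jog '[[0,0,-0.001,0,0,0,0],[0,0,-0.001,0,0,0,0],[0,0,0,0,0,0,0]]' 80
python3 -m jog '[[0,0,-0.0007,0,0,0,0],[0,0.002,0,0,0,0,0],[0,0.002,0,0,0,0,0],[0,0,0,0,0,0,0]]'
python3 -c "
from plan import *
show()"
```

```text
time_s: 3.8
eef_pos: [519.5, 180.4, 185.3]
ee_rot: [-0.0, 0.715, 0.699, -0.0]
force: [-0.3, -0.5, -1.6]
grip_width: 0.104
grip_force: 77.8
time_s: 4.2
eef_pos: [524.0, 180.3, 186.3]
ee_rot: [0.0, 0.715, 0.699, 0.0]
force: [0.2, 0.0, -2.0]
grip_width: 0.107
grip_force: 77.9
t 4.2 p [524.  180.3 186.3] xyaw 88.73 F [ 0.2  0.  -2. ] w 0.107 g 77.87348985671997
```

```bash
for i in 1 ; do python3 -m jog '[[0,0.002,0,0,0,0,0],[0,0.002,0,0,0,0,0],[0,0,0,0,0,0,0]]'; done
python3 -m jog '[[0,0.002,0,0,0,0,0],[0,0.002,0,0,0,0,0],[0,0,0,0,0,0,0]]'
python3 -m jog '[[0,0.002,0,0,0,0,0],[0,0.001,0,0,0,0,0],[0,0,0,0,0,0,0]]'
```

```text
time_s: 4.5
eef_pos: [528.0, 180.3, 186.4]
ee_rot: [0.0, 0.715, 0.699, 0.0]
force: [-0.2, -0.3, -2.4]
grip_width: 0.101
grip_force: 77.9
time_s: 4.8
eef_pos: [531.5, 180.2, 186.3]
ee_rot: [-0.0, 0.715, 0.699, -0.0]
force: [-3.8, -0.3, -0.2]
grip_width: 0.102
grip_force: 78.1
time_s: 5.1
eef_pos: [534.6, 180.2, 186.3]
ee_rot: [-0.0, 0.715, 0.699, -0.0]
force: [-4.8, 0.4, -0.9]
grip_width: 0.103
grip_force: 78.1
```

```bash
python3 -m jog '[[0,0.002,0,0,0,0,0],[0,0.002,0,0,0,0,0],[0,0,0,0,0,0,0]]'
python3 -m jog '[[0,0.001,0,0,0,0,0],[0,0.001,0,0,0,0,0],[0,0,0,0,0,0,0]]'
python3 -m jog '[[0,0.001,0,0,0,0,0],[0,0,0,0,0,0,0]]'
python3 -m jog '[[0,0.001,0,0,0,0,0],[0,0,0,0,0,0,0]]'
```

```text
time_s: 5.4
eef_pos: [538.5, 180.2, 186.3]
ee_rot: [-0.0, 0.715, 0.699, -0.0]
force: [-5.8, 0.7, -0.5]
grip_width: 0.104
grip_force: 78.1
time_s: 5.7
eef_pos: [540.4, 180.2, 186.3]
ee_rot: [-0.001, 0.715, 0.699, -0.0]
force: [-6.1, 1.2, -0.2]
grip_width: 0.105
grip_force: 78.2
time_s: 5.9
eef_pos: [541.3, 180.2, 186.3]
ee_rot: [-0.001, 0.715, 0.699, -0.0]
force: [-6.6, 2.0, 0.4]
grip_width: 0.102
grip_force: 78.2
time_s: 6.1
eef_pos: [542.3, 180.2, 186.3]
ee_rot: [-0.001, 0.715, 0.699, -0.0]
force: [-7.4, 0.3, 0.2]
grip_width: 0.104
grip_force: 78.2
```

```bash
python3 -m jog '[[0,0.0006,0,0,0,0,0],[0,0,0,0,0,0,0]]'
python3 -m jog '[[0,0.0006,0,0,0,0,0],[0,0,0,0,0,0,0]]'
```

```text
time_s: 6.3
eef_pos: [542.8, 180.2, 186.3]
ee_rot: [-0.001, 0.715, 0.699, -0.0]
force: [-6.8, 1.5, -0.8]
grip_width: 0.104
grip_force: 78.2
time_s: 6.5
eef_pos: [543.4, 180.2, 186.3]
ee_rot: [-0.001, 0.715, 0.699, -0.0]
force: [-5.8, 0.7, 0.4]
grip_width: 0.105
grip_force: 78.2
```

```bash
python3 -m jog '[[0,0.0006,0,0,0,0,0],[0,0,0,0,0,0,0]]'
```

```text
time_s: 6.7
eef_pos: [543.8, 180.2, 186.2]
ee_rot: [-0.001, 0.715, 0.699, -0.001]
force: [-6.7, 1.9, 0.9]
grip_width: 0.105
grip_force: 78.3
```

```bash
python3 -m jog '[[0,0.0006,0,0,0,0,0],[0,0,0,0,0,0,0]]'; python3 -m jog '[[0,0.0006,0,0,0,0,0],[0,0,0,0,0,0,0]]'
```

```text
time_s: 6.9
eef_pos: [544.0, 180.2, 186.1]
ee_rot: [-0.001, 0.715, 0.699, -0.001]
force: [-9.3, 2.6, 1.2]
grip_width: 0.11
grip_force: 78.4
time_s: 7.1
eef_pos: [544.2, 180.2, 186.0]
ee_rot: [-0.002, 0.715, 0.7, -0.002]
force: [-11.9, 1.2, 1.2]
grip_width: 0.099
grip_force: 78.5
```

```bash
python3 -m jog '[[0,0.0006,0,0,0,0,0],[0,0,0,0,0,0,0]]'
```

```text
time_s: 7.3
eef_pos: [544.3, 180.2, 185.8]
ee_rot: [-0.002, 0.715, 0.7, -0.002]
force: [-13.5, 0.3, 2.0]
grip_width: 0.104
grip_force: 78.5
```

Force climbs steeply at x ≈ 543.9, about 14 mm after contact, so that is the stop. I'll ease off about 1.2 mm to sit in the middle of the clearance and lift in small steps.

```bash
python3 -m jog '[[0,-0.0012,0,0,0,0,0],[0,0,0,0,0,0,0]]'; python3 -m jog '[[0,0,-0.001,0,0,0,0],[0,0,-0.001,0,0,0,0],[0,0,0,0,0,0,0]]'
```

```text
time_s: 7.5
eef_pos: [543.9, 180.1, 185.8]
ee_rot: [-0.001, 0.715, 0.699, -0.001]
force: [-8.0, 1.0, -2.3]
grip_width: 0.1
grip_force: 78.2
time_s: 7.8
eef_pos: [543.9, 179.9, 187.5]
ee_rot: [-0.001, 0.715, 0.699, -0.002]
force: [-8.3, 0.5, -3.0]
grip_width: 0.104
grip_force: 78.0
```

```bash
python3 -m jog '[[0,0,-0.001,0,0,0,0],[0,0,-0.001,0,0,0,0],[0,0,0,0,0,0,0]]'
```

```text
time_s: 8.1
eef_pos: [543.9, 179.8, 189.5]
ee_rot: [-0.001, 0.715, 0.699, -0.002]
force: [-8.5, -0.6, -3.7]
grip_width: 0.101
grip_force: 78.0
```

```bash
python3 -m jog '[[0,0,-0.001,0,0,0,0],[0,0,-0.001,0,0,0,0],[0,0,0,0,0,0,0]]'; python3 -m jog '[[0,0,-0.001,0,0,0,0],[0,0,-0.001,0,0,0,0],[0,0,0,0,0,0,0]]'
```

```text
time_s: 8.4
eef_pos: [543.9, 179.8, 191.5]
ee_rot: [-0.001, 0.715, 0.699, -0.002]
force: [-8.3, -0.2, -3.3]
grip_width: 0.105
grip_force: 78.0
time_s: 8.7
eef_pos: [543.9, 179.8, 193.5]
ee_rot: [-0.001, 0.715, 0.699, -0.002]
force: [-8.7, -0.2, -3.4]
grip_width: 0.103
grip_force: 77.9
```

```bash
python3 -m jog '[[0,0,-0.002,0,0,0,0],[0,0,-0.002,0,0,0,0],[0,0,0,0,0,0,0]]'
```

```text
time_s: 9.0
eef_pos: [544.1, 179.7, 198.0]
ee_rot: [-0.001, 0.715, 0.699, -0.001]
force: [-8.0, -2.0, 0.6]
grip_width: 0.104
grip_force: 78.4
```

```bash
python3 -m jog '[[0,0,-0.002,0,0,0,0],[0,0,-0.001,0,0,0,0],[0,0,0,0,0,0,0]]'; python3 -m jog '[[0,0,-0.0015,0,0,0,0],[0,0,-0.0015,0,0,0,0],[0,0,0,0,0,0,0]]'
```

```text
time_s: 9.3
eef_pos: [544.4, 179.8, 201.0]
ee_rot: [-0.001, 0.715, 0.699, -0.001]
force: [-6.2, 0.2, -1.8]
grip_width: 0.104
grip_force: 78.3
time_s: 9.6
eef_pos: [544.3, 179.8, 203.6]
ee_rot: [-0.001, 0.715, 0.699, -0.001]
force: [-6.9, 0.1, -3.3]
grip_width: 0.102
grip_force: 78.1
```

```bash
python3 -m jog '[[0,0,-0.002,0,0,0,0],[0,0,-0.002,0,0,0,0],[0,0,0,0,0,0,0]]'
```

```text
time_s: 9.9
eef_pos: [544.3, 179.8, 207.7]
ee_rot: [-0.001, 0.715, 0.699, -0.001]
force: [-6.7, -0.7, -2.2]
grip_width: 0.103
grip_force: 78.1
```

```bash
python3 -m jog '[[0,0,-0.002,0,0,0,0],[0,0,-0.0015,0,0,0,0],[0,-0.003,0,0,0,0,0],[0,-0.006,0,0,0,0,0],[0,0,0,0,0,0,0]]'
python3 -m jog '[[0,-0.005,0,0,0,0,0],[0,-0.005,0,0,0,0,0],[0,0,0,0,0,0,0]]'
```

```text
time_s: 10.4
eef_pos: [535.3, 179.9, 211.5]
ee_rot: [-0.0, 0.715, 0.699, -0.001]
force: [-4.7, -0.7, -4.0]
grip_width: 0.105
grip_force: 78.2
time_s: 10.7
eef_pos: [526.2, 180.5, 212.6]
ee_rot: [0.001, 0.715, 0.699, 0.001]
force: [0.2, -0.5, -2.5]
grip_width: 0.102
grip_force: 78.6
```

```bash
python3 -m jog '[[0,-0.006,0,0,0,0,0],[0,-0.006,0,0,0,0,0],[0,0,0,0,0,0,0]]'; python3 -c "
from plan import *
show()"
```

```text
time_s: 11.0
eef_pos: [513.6, 180.7, 212.1]
ee_rot: [0.0, 0.715, 0.699, 0.0]
force: [0.6, 0.5, -2.5]
grip_width: 0.107
grip_force: 78.6
t 11.0 p [513.6 180.7 212.1] xyaw 88.75 F [ 0.6  0.5 -2.5] w 0.107 g 78.59128832817078
```

```bash
python3 -m jog '[[0,-0.015,0,0,0,0,0],[0,-0.025,0,0,0,0,0],[0,-0.025,0,0,0,0,0],[0,-0.025,0,0,0,0,0],[0,-0.02,0,0,0,0,0]]'; python3 -m jog '[[0,-0.004,-0.01,0,0,0,0],[0,0,-0.02,0,0,0,0],[0,0,-0.03,0,0,0,0],[0,0,0,0,0,0,0]]'
python3 - <<'E'
from plan import *
show()
im=eyes.capture('scene');cv2.imwrite('pics/s2.png',im[:,:,::-1])
plan((541.5,-142,270),88.73-12,14)
E
```

```text
time_s: 11.5
eef_pos: [403.0, 183.1, 212.0]
ee_rot: [0.0, 0.715, 0.699, 0.0]
force: [0.3, -0.0, -2.1]
grip_width: 0.103
grip_force: 78.7
time_s: 11.9
eef_pos: [402.2, 183.3, 276.0]
ee_rot: [0.002, 0.715, 0.699, 0.003]
force: [0.1, -0.8, -3.1]
grip_width: 0.103
grip_force: 78.8
t 11.9 p [402.2 183.3 276. ] xyaw 88.73 F [ 0.1 -0.8 -3.1] w 0.103 g 78.79598021507263
[-23.   10.5   0.3] [-22.8  10.9   0.3] [-22.7  11.2   0.3] [-22.5  11.5   0.3] [-22.3  11.9   0.3] [-22.1  12.2   0.3] [-22.   12.5   0.3] [-21.8  12.9   0.3] [-21.6  13.2   0.3] [-21.4  13.5   0.3] [-21.2  13.8   0.3] [-21.   14.1   0.3] [-20.8  14.5   0.3] [-20.5  14.8   0.3] 
turn/row [ 0.0003 -0.0001  0.015 ]
```

View pics/s2.png

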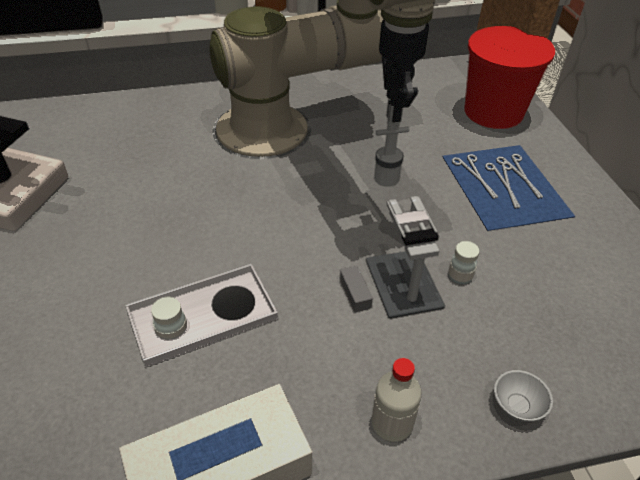

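The canister is off the hook, hanging upright at (389,165) in the scene view, with the hook and bystanders undisturbed. Next I'll carry it over the pad.

```bash
python3 -m jog '[[-0.015,0.0065,0,0,0,0,0],[-0.03,0.0135,0,0,0,0,0],[-0.032,0.0145,0,0,0,0,0],[-0.032,0.0145,0,0,0,0,0],[-0.032,0.0145,0,0,0,0,0]]'
python3 -m jog '[[-0.032,0.0145,0,0,0,0,0],[-0.032,0.0145,0,0,0,0,0],[-0.032,0.0145,0,0,0,0,0],[-0.032,0.0145,0,0,0,0,0],[-0.03,0.0135,0,0,0,0,0]]'
python3 -m jog '[[-0.018,0.0085,0,0,0,0,0],[-0.005,0.003,0.02,0,0,0,0],[0,0,0.03,0,0,0,0],[0,0,0.02,0,0,0,0],[0,0,0,0,0,0,0]]'
python3 - <<'E'
from plan import *
show()
im=eyes.capture('top');cv2.imwrite('pics/t3.png',cv2.resize(im[150:330,330:500,::-1],None,fx=3,fy=3))
im=eyes.capture('scene');cv2.imwrite('pics/s3.png',cv2.resize(im[130:370,100:330,::-1],None,fx=2.4,fy=2.4))
plan((541.5,-142,165),88.73,1)
E
```

```text
time_s: 12.45
eef_pos: [461.0, 39.2, 271.2]
ee_rot: [-0.0, 0.715, 0.699, -0.0]
force: [1.0, 0.3, -3.3]
grip_width: 0.105
grip_force: 78.7
time_s: 12.95
eef_pos: [529.0, -120.6, 270.8]
ee_rot: [-0.001, 0.715, 0.699, -0.0]
force: [-0.4, 0.1, -2.8]
grip_width: 0.105
grip_force: 78.7
time_s: 13.45
eef_pos: [538.4, -141.7, 198.4]
ee_rot: [-0.003, 0.715, 0.699, -0.001]
force: [-0.1, 0.6, -1.8]
grip_width: 0.103
grip_force: 78.7
t 13.45 p [ 538.4 -141.7  198.4] xyaw 88.72 F [-0.1  0.6 -1.8] w 0.103 g 78.68419289588928
[ 0.3  1.7 37. ] 
turn/row [-0.0002 -0.0001  0.0001]
```

View pics/s3.png

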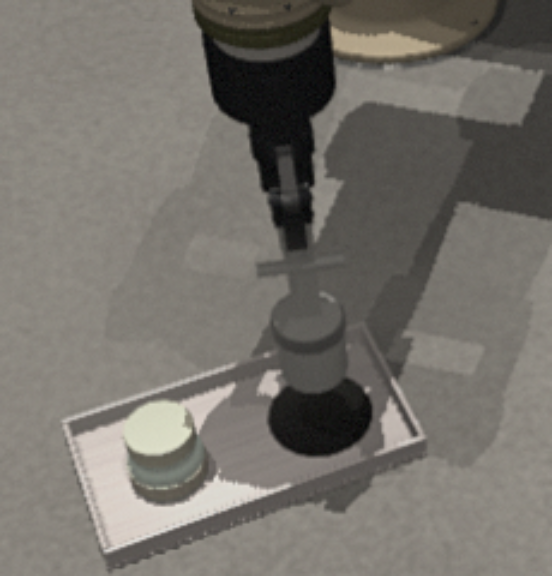

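The canister hangs upright just above the pad (crop centre 320,413), with the pot jar well away at (165,450). I'll confirm the pad's position from the scene view while descending to just above it.

```bash
python3 -m jog '[[0,0.0015,0.015,0,0,0,0],[0,0,0.013,0,0,0,0],[0,0,0.007,0,0,0,0],[0,0,0,0,0,0,0],[0,0,0,0,0,0,0]]'
python3 - <<'E'
from plan import *
show()
im=cv2.imread('pics/scene0.png');m=(im.max(2)<40).astype(np.uint8)
n,l,st,ce=cv2.connectedComponentsWithStats(m);i=l[302,233];print(st[i],ce[i],onz(cam('scene'),[ce[i]],8).round(1))
E
```

```text
time_s: 14.05
eef_pos: [541.3, -142.2, 167.4]
ee_rot: [0.0, 0.715, 0.699, 0.0]
force: [-0.1, 0.3, -2.8]
grip_width: 0.102
grip_force: 78.7
t 14.05 p [ 541.3 -142.2  167.4] xyaw 88.74 F [-0.1  0.3 -2.8] w 0.102 g 78.68697881698608
[213 289  41  31 649] [235.92604006 306.95069337] [[ 557.3 -137.4    8. ]]
```

Run:
```python
from plan import *
for n,uv,w in (('scene',(233,302),None),('top',(389,242),None)):
    im=cv2.imread(f'pics/{n}0.png');u,v=uv;C=cam(n)
    for th in (50,65,80):
        m=(im.max(2)<th).astype(np.uint8);k,l,st,ce=cv2.connectedComponentsWithStats(m);i=l[v,u]
        if i: 
            c=max(cv2.findContours((l==i).astype(np.uint8),0,1)[0],key=len)
            e=cv2.fitEllipse(c);print(n,th,st[i],ce[i].round(1),onz(C,[ce[i]],8).round(1),e)
S=cam('scene')
print('scene tray corners',onz(S,[(127,306),(145,359),(277,315),(255,268)],22).round(1).tolist())
print('plate scene',onz(S,[(367,258),(389,315),(443,305)],10).round(1).tolist())
```

```text
scene 50 [ 213  287   42   33 1066] [233.2 303. ] [[ 547. -141.    8.]] ((233.0867919921875, 302.84063720703125), (31.6446590423584, 41.269290924072266), 79.73902130126953)
scene 65 [ 212  286   43   34 1102] [233.2 302.7] [[ 546.5 -141.     8. ]] ((233.1732940673828, 302.7430114746094), (32.020896911621094, 41.76665115356445), 80.94353485107422)
scene 80 [ 212  286   43   34 1130] [233.1 302.6] [[ 546.1 -141.1    8. ]] ((233.0825653076172, 302.5973205566406), (32.67042922973633, 41.9948616027832), 80.59368133544922)
top 50 [ 371  224   37   38 1094] [388.9 242.4] [[ 540.5 -141.1    8. ]] ((388.8579406738281, 242.40423583984375), (36.14003372192383, 36.74351501464844), 135.4117889404297)
top 65 [ 371  224   37   38 1119] [388.9 242.4] [[ 540.5 -141.3    8. ]] ((388.9251403808594, 242.4023895263672), (36.50279998779297, 37.22810745239258), 146.41380310058594)
top 80 [ 370  224   39   38 1146] [388.8 242.4] [[ 540.4 -141.1    8. ]] ((388.83355712890625, 242.398193359375), (37.094459533691406, 37.53352355957031), 135.86236572265625)
scene tray corners [[524.6, -325.4, 22.0], [644.5, -297.9, 22.0], [602.2, -69.4, 22.0], [482.9, -90.0, 22.0]]
plate scene [[492.6, 129.8, 10.0], [636.3, 128.9, 10.0], [635.5, 232.7, 10.0]]
```

The scene view reads about 6 mm far in x on the tab as well, so the top-view estimate of (541.5, -141.5) stands. I'll lower gently.

```bash
python3 -m jog '[[0,0,0.004,0,0,0,0],[0,0,0.003,0,0,0,0],[0,0,0.002,0,0,0,0],[0,0,0,0,0,0,0]]'; python3 -m jog '[[0,0,0.001,0,0,0,0],[0,0,0.001,0,0,0,0],[0,0,0,0,0,0,0]]'; python3 -m jog '[[0,0,0.001,0,0,0,0],[0,0,0,0,0,0,0]]'
```

```text
time_s: 14.45
eef_pos: [540.9, -142.1, 157.6]
ee_rot: [-0.0, 0.715, 0.699, -0.0]
force: [-0.4, -0.6, -1.7]
grip_width: 0.106
grip_force: 78.8
time_s: 14.75
eef_pos: [541.0, -142.1, 155.8]
ee_rot: [-0.0, 0.715, 0.699, -0.0]
force: [-0.7, -0.3, -2.3]
grip_width: 0.101
grip_force: 78.8
time_s: 14.95
eef_pos: [541.0, -142.1, 154.8]
ee_rot: [-0.0, 0.715, 0.699, -0.0]
force: [0.6, 0.1, -3.1]
grip_width: 0.105
grip_force: 78.8
```

```bash
python3 -m jog '[[0,0,0.0007,0,0,0,0],[0,0,0,0,0,0,0]]'
```

```text
time_s: 15.15
eef_pos: [541.0, -142.1, 154.1]
ee_rot: [-0.0, 0.715, 0.699, -0.0]
force: [-0.2, -0.1, -2.9]
grip_width: 0.101
grip_force: 78.8
```

```bash
python3 -m jog '[[0,0,0.0006,0,0,0,0],[0,0,0,0,0,0,0]]'; python3 -m jog '[[0,0,0.0005,0,0,0,0],[0,0,0,0,0,0,0]]'
```

```text
time_s: 15.35
eef_pos: [541.0, -142.1, 153.5]
ee_rot: [-0.0, 0.715, 0.699, -0.0]
force: [0.4, -0.5, -1.1]
grip_width: 0.102
grip_force: 78.8
time_s: 15.55
eef_pos: [541.0, -142.1, 153.0]
ee_rot: [-0.0, 0.715, 0.699, -0.0]
force: [-0.6, 0.6, -1.7]
grip_width: 0.101
grip_force: 78.8
```

```bash
python3 -m jog '[[0,0,0.0005,0,0,0,0],[0,0,0,0,0,0,0]]'
```

```text
time_s: 15.75
eef_pos: [541.0, -142.1, 152.5]
ee_rot: [-0.0, 0.715, 0.699, -0.0]
force: [-0.2, 0.4, -1.5]
grip_width: 0.103
grip_force: 78.8
```

```bash
python3 -m jog '[[0,0,0.0005,0,0,0,0],[0,0,0,0,0,0,0]]'; python3 -m jog '[[0,0,0.0005,0,0,0,0],[0,0,0,0,0,0,0]]'
```

```text
time_s: 15.95
eef_pos: [541.1, -142.1, 152.4]
ee_rot: [0.0, 0.715, 0.699, 0.0]
force: [-0.5, -1.0, 0.6]
grip_width: 0.105
grip_force: 79.2
time_s: 16.15
eef_pos: [541.2, -142.2, 152.4]
ee_rot: [0.0, 0.715, 0.699, 0.0]
force: [-2.4, 1.7, 6.2]
grip_width: 0.105
grip_force: 79.9
```

```bash
python3 -m jog '[[0,0,0.0004,0,0,0,0],[0,0,0,0,0,0,0]]'
```

```text
time_s: 16.35
eef_pos: [541.3, -142.2, 152.4]
ee_rot: [0.001, 0.715, 0.699, 0.0]
force: [-2.2, 0.9, 7.3]
grip_width: 0.102
grip_force: 80.3
```

The canister is down: z stopped at 152.4, where I expected about 153. I'll ease off, open slowly and retreat upward.

```bash
python3 -m jog '[[0,0,-0.0008,0,0,0,0],[0,0,0,0,0,0,0]]' 20
python3 -m jog '[[0,0,0,0,0,0,0.012],[0,0,0,0,0,0,0.016],[0,0,0,0,0,0,0.022],[0,0,0,0,0,0,0.03],[0,0,0,0,0,0,0.04]]'
python3 -m jog '[[0,0,-0.005,0,0,0,0.045],[0,0,-0.015,0,0,0,0.05],[0,0,-0.03,0,0,0,0.05],[0,0,-0.03,0,0,0,0.05],[0,0,-0.03,0,0,0,0.05]]'
python3 -m jog '[[-0.03,-0.03,-0.01,0,0,0,0.05],[-0.03,-0.03,0,0,0,0,0.05],[-0.03,-0.03,0,0,0,0,0.05],[-0.02,-0.02,0,0,0,0,0.05],[0,0,0,0,0,0,0.05]]'
python3 - <<'E'
from plan import *
show()
a=eyes.capture('top')[165:305,340:500,::-1];b=eyes.capture('scene')[180:370,110:460,::-1]
cv2.imwrite('pics/f.png',cv2.resize(b,None,fx=2.2,fy=2.2));cv2.imwrite('pics/ft.png',cv2.resize(a,None,fx=4,fy=4))
E
```

```text
time_s: 16.55
eef_pos: [541.2, -142.2, 152.4]
ee_rot: [0.0, 0.715, 0.699, 0.0]
force: [-0.0, -0.3, 4.3]
grip_width: 0.102
grip_force: 79.6
time_s: 17.05
eef_pos: [541.0, -142.1, 152.0]
ee_rot: [-0.0, 0.715, 0.699, -0.0]
force: [1.0, 0.1, -0.2]
grip_width: 0.464
grip_force: 0.0
time_s: 17.55
eef_pos: [540.9, -142.0, 263.6]
ee_rot: [0.0, 0.715, 0.699, 0.0]
force: [0.2, -0.5, -0.1]
grip_width: 0.586
grip_force: 0.0
time_s: 18.05
eef_pos: [426.8, -251.6, 272.6]
ee_rot: [0.0, 0.716, 0.698, -0.0]
force: [0.5, 1.1, -0.4]
grip_width: 0.585
grip_force: 0.0
t 18.05 p [ 426.8 -251.6  272.6] xyaw 88.53 F [ 0.5  1.1 -0.4] w 0.585 g 0.0
```

View pics/f.png

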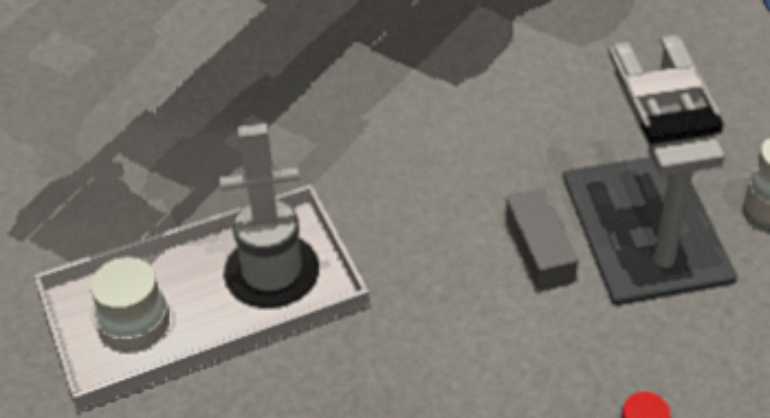

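View pics/ft.png

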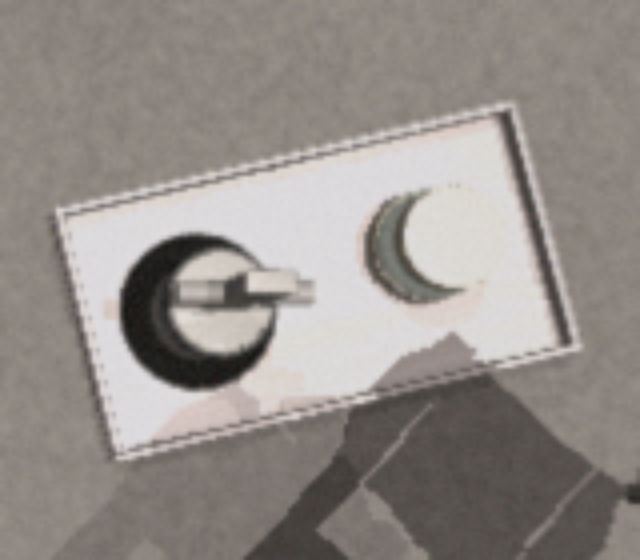

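The canister stands upright in the middle of the black pad (scene crop 270,260), with black showing all round its base. The pot, slide box, jar and hook are unmoved, and the arm is clear.

```bash
python3 -c "
from rig import finish_job
print(finish_job())"
```

```text
the job is handed in; nothing more can be done
None
```

The canister is off the hook and standing upright on the pad, with the jars and slide box where they were; the highest force I read in the push and lift was about 14 N, against the 20 N limit, and the job was handed in at about 18 s.

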